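# Load the outfeed lane past its one-way pawl

### The arm

A 7-joint arm with a two-finger parallel gripper is mounted at the origin on a cart in front of the work surface, level with it; the furniture and walls round the work are solid. World frame = base frame: x ahead of the robot, y to its left, z up, the work surface at z = 0. Lengths are in m, angles in rad, forces in N, time in s.
With the tool pointing down it reaches from about 0.425 to 0.875 m from the base axis. Payload 9.9 kg.
Tool frame: the origin (TCP) lies midway between the tips of the shut fingers; the grasp point (between the pads) lies manip.grip_point_offset behind it (manip.grip_point_offset is the distance from the TCP to the grasp point, in m); y points along the fingers, x is the direction in which the jaws open and shut, and the axes are right-handed (so a half turn about y gives the same grasp; the last joint's range is limited). The gripper opens to 85 mm and grips with 20 to 120 N. Pads are 22 mm wide; open, the fingers measure 114 mm over their backs; the gripper's body (76 mm by 85 mm) begins 54 mm behind the grasp point. The pads swing forward as they close: fully open they stand 13 mm farther back than shut.
Start: joints at [1.166, 0.576, 0.025, 1.437, -0.015, 1.129, -0.057], TCP at [0.213, -0.641, 0.231] pointing down, gripper open.
Joint ranges: [-2.76, 2.76], [-0.34, 2.15], [-1.52, 1.57], [0.19, 2.46], [-1.09, 4.23], [0.17, 1.99], [-2.82, 2.82]. Speed limits (rad/s): [2.22, 2.22, 3.01, 3.01, 3.14, 3.14, 3.14].

### API

Orientations are given as a 3x3 rotation matrix whose columns are the frame's x, y, z axes.
In Python, from cell import manip, eyes gives the robot as it stands.
- The arm moves only by the tool send_rows, never from a script. Its argument "commands" is a list of rows, each an object with "gripper": the closure, from -1 (fully open) to 1 (shut); "dp": the shift along the world's x, y, z in cm, a list of three; "dr": the turn, a rotation vector about the world's x, y, z in degrees, a list of three. A call has 1 to 8 rows; each row shifts and turns the commanded pose from where the row before left it; what a row does not reach is not made up. A row lasts 1/8 s, in which the tool goes at most 62.5 mm and 10.7 degrees, less where a joint would pass 70% of its speed; a pose out of reach is approached as far as the arm can. A call is refused whole if a number of a shift passes 6.25 or a number of a turn 10.7, either way. A call with a gripper value outside its range is refused whole. The fingers move at their own pace and stop on an object; "grip_force" is the grip in N (left out, the last holds). Time passes only in rows, so rows that do not move let the fingers close. It gives the time, the measured TCP pose, the force and the opening at its end, in the units of the state.
- manip.get_state(): the state, without advancing time (a new reading comes with each control period).
- eyes.snapshot(name): name is "side" or "top"; returns a dict with "frame" (480x640x3 uint8, red, green, blue), "depth" (480x640 float32, m along the optical axis (not along the pixel's ray), 0 where there is no reading), "fx", "fy", "cx", "cy" (pixels), "cam_to_world" (4x4, takes a point from camera to world coordinates). Camera axes: x right, y up, looking along -z (the intrinsics and any distortion apply to the point x, -y, -z); pixel columns grow to the right and rows downward; lengths in m; the calibration is good to about 2 mm. A picture is of the moment at which its call begins.
- manip.hand_in(): hands the job in, once; it reports no verdict.
Trained networks look in a picture, given as the dict that the camera call returned (one of the last four; its "shot" number tells which), for a name from the list of things; names that differ only in an ending like _2 or _b are one class to them, and where a whole thing is asked for, a point or a joint stands for the part that bears it (a point fixed in the world has none). Each returns a list of dicts, best first, with "conf" (0 to 1); they miss things now and then, are a little off and sometimes report something else, mostly with a low value. They report only what shows in the picture. A call takes as long as a camera call.
- eyes.search_frame(picture, name): "location" ([row, column] in pixels, amid what is visible of it).
- eyes.silhouettes(picture, name): "mask" (480x640 bool, what is visible of it) and "location" ([row, column] in pixels, amid what is visible of it).
- eyes.landmark_of(picture, name): "location" ([row, column] in pixels: a listed point, or the origin of a listed thing).
The state is a dict: "clock": time; "q": joint angles; "dq": joint speeds; "joint_efforts": joint torques, N m; "ee_pos": TCP position; "tool_rot": TCP orientation; "ft_force": force on the tool from outside, world axes, zero at the start; "torque": the same for the moment, N m; "width": finger opening in m.
Only numpy, scipy, OpenCV 4.12 (cv2) and the standard library are available. Lean on these libraries where they do the work, as an engineer would, in place of code of your own. Each camera call takes 0.05 s, during which the arm holds its last target.

### The job

Stand the brown carton upright on the floor of the green outfeed lane at its flared mouth, lengthwise, and slide it along the floor past the orange sprung pawl until it meets the end stop and the pawl has snapped out behind it; do not lift it over the pawl. Then draw the carton back firmly against the pawl to prove that it holds, and let go, leaving it in the lane resting against the pawl. Leave the blue carton, tape measure, mug and stapler where they are.

Things in the scene. Friction and masses are not known exactly. Their poses are not given: they have to be found in the camera images.
- carton: Loose closed brown cardboard carton, 60 wide (its x) by 100 long (its y) by 50 mm high, mass 0.1 to 0.3 kg, standing on the bench. Origin: centre of its underside, z up. Either end may go first. In the lane, grip it across its 60 mm width: its upper 27 mm stands clear above the lane walls.
- lane: Fixed outfeed lane on the bench, 305 by 122 mm: 5 mm grey floor plate, open-topped channel between green walls. Origin on bench level at the channel's mid-width; z up, x = pushing direction. Channel 68 mm wide (y -34 to +34 mm), walls 4 mm thick, wall tops 25 mm above the bench. Open mouth at x = -160 mm, flared up to x = -132 mm.
- lane_floor (a point): Point on top of the lane's floor plate, 5 mm above the lane's origin; same axes as the lane.
- lane_mouth (a point): Where to set the carton down: floor point at x = -95 mm of the lane, mid-width. A carton centred here lies between the straight walls and clears the pawl. Beware when moving about above the bench: the grey drawer unit behind stands with its top drawer open, reaching forward to x = 0.62 m of the world, 0.17 to 0.25 m above the bench, y = -0.2 to +0.11 m.
- lane_stop (a point): Foot of the end stop's face at x = +135 mm of the lane, mid-width, on the floor; the stop is as high as the walls. A carton against it has its centre at x = +85 mm of the lane.
- pawl_tip (a point): Where the pawl's tip stands when at rest: x = +10, y = +18, z = +18 mm in the lane's frame, rounded to 3 mm radius. Fixed to the lane, does not move with the pawl. A carton resting back against it has its centre at x = +60 mm of the lane. The pawl's green housing reaches to y = +64 mm, x = -57 to +33 mm; all of it is under 28 mm above the bench.
- pawl (a joint): Orange sprung leaf, 50 mm long, 17 mm high, on a vertical pin at x = -35, y = +40 mm of the lane, slanting on along the lane into the channel. 0 rad: at rest, blocking; 0.46: pushed flat with the wall. A carton slid towards the stop pushes it aside (some 2 to 6 N along the lane); when its rear end passes x = +10 mm the leaf snaps back to 0 and blocks its return.
- blue_carton: Loose small blue carton, 46 by 65 by 32 mm, a bystander. Origin: centre of its underside.
- tape_measure: Loose red tape measure, 73 by 88 by 41 mm, a bystander. Origin: under its centre.
- mug: Loose white mug, 92 by 127 by 95 mm, a bystander. Origin: under its centre.
- stapler: Loose red stapler, 36 by 150 by 49 mm, a bystander. Origin: under its centre.

How it is judged:
By the outcome, as a careful person would: the job done as asked, in the order asked, and still so for the second after the job is handed in, with the robot touching nothing.
It also fails if it takes over 48 s, if anything falls off the work surface, if the arm or the gripper's body presses on something with over 40 N, if the wrist force passes 120 N, or if a joint passes its speed limit or range.

## Working session

There is one attempt and no reset: what is moved stays moved. The work goes in short steps, Python scripts to look and compute and a tool call to move; the robot and the scene stay as the last step left them, time stands still between calls to the robot, and variables do not carry over. Pictures are saved under pics/ and viewed, and the job is handed in when it is done.

Besides the shell and the picture viewer there is one more tool, called after "Emit:" by a JSON object that holds its "fn" and its "kwargs", one argument or row to a line. send_rows: Moves the arm, as the interface text tells. Its arguments: {"type":"object","properties":{"commands":{"type":"array","items":{"type":"object","properties":{"gripper":{"type":"number"},"dp":{"type":"array","items":{"type":"number"}},"dr":{"type":"array","items":{"type":"number"}}}}},"grip_force":{"type":"number"}},"required":["commands"]}

```bash
ls; mkdir -p pics; cat > h.py <<'E'
import numpy as np, cv2
from cell import manip, eyes
def save(s,n): cv2.imwrite('pics/'+n+'.png', s['frame'][:,:,::-1])
def w(s,r,c,z=None):
    ray=np.array([(c-s['cx'])/s['fx'],-(r-s['cy'])/s['fy'],-1.0])
    T=np.array(s['cam_to_world'])
    if z is None:
        d=s['depth'][int(round(r)),int(round(c))]; return T[:3,:3]@(ray*d)+T[:3,3]
    R=T[:3,:3]@ray; return T[:3,3]+R*(z-T[2,3])/R[2]
def cloud(s,mask):
    r,c=np.nonzero(mask&(s['depth']>0)); d=s['depth'][r,c]
    P=np.stack([(c-s['cx'])/s['fx']*d,-(r-s['cy'])/s['fy']*d,-d],1)
    T=np.array(s['cam_to_world']); return P@T[:3,:3].T+T[:3,3]
E
python3 - <<'E'
from h import *
np.set_printoptions(precision=4,suppress=True)
st=manip.get_state(); print(st, manip.grip_point_offset)
for n in ['top','side']:
    s=eyes.snapshot(n); save(s,n+'0'); print(n,s['fx'],s['cam_to_world'],[k for k in s])
    for o in ['carton','lane','blue_carton','tape_measure','mug','stapler','lane_mouth','lane_stop','pawl_tip','lane_floor']:
        try:
            for l in eyes.landmark_of(s,o)[:2]:
                r,c=l['location']; print(o,round(l['conf'],2),np.round([r,c],1),w(s,r,c,0.0 if not o[:5] in('lane_','pawl_') else .005),w(s,r,c))
        except Exception as e: print(o,e)
E
```

```text
pics
{'clock': 0.0, 'q': array([ 1.1662,  0.5765,  0.0249,  1.4379, -0.015 ,  1.129 , -0.0565]), 'dq': array([ 0.0014, -0.0014, -0.0004, -0.0002, -0.0001, -0.0011, -0.0007]), 'joint_efforts': array([ -0.0015, -76.5765,   2.2499, -28.5968,   0.0154,   0.0124,
        -0.    ]), 'ee_pos': array([ 0.2127, -0.6402,  0.2305]), 'tool_rot': array([[ 0.3154, -0.0006,  0.949 ],
       [-0.949 ,  0.0015,  0.3154],
       [-0.0016, -1.    , -0.0001]]), 'ft_force': array([-0.1627,  0.0307, -0.2376]), 'torque': array([ 0.0096, -0.0338,  0.0117]), 'width': 0.08545382363984519} 0.0187
top 607.5689155698359 [[-0.0007  0.9974 -0.0726  0.3472]
 [-1.     -0.0008 -0.002  -0.0981]
 [-0.0021  0.0726  0.9974  1.8621]
 [ 0.      0.      0.      1.    ]] ['frame', 'depth', 'fx', 'fy', 'cx', 'cy', 'cam_to_world', 'shot']
carton 0.86 [250.7 387.7] [ 0.4713 -0.314   0.    ] [ 0.4676 -0.3076  0.0552]
carton 0.17 [259.3 239.8] [0.4452 0.1401 0.    ] [ 0.4452  0.1402 -0.0009]
lane 0.86 [247.5 211.6] [0.4816 0.2271 0.    ] [0.4813 0.2266 0.0032]
blue_carton 0.82 [263.  329.1] [ 0.4336 -0.1339  0.    ] [ 0.4322 -0.1
[... 1085 characters left out ...]

blue_carton 0.61 [256.4 330.8] [ 0.4255 -0.1476  0.    ] [ 0.4055 -0.0998  0.032 ]
tape_measure 0.79 [207.8 374. ] [ 0.411  -0.4838  0.    ] [ 0.3946 -0.4305  0.027 ]
tape_measure 0.73 [332.  243.1] [0.4826 0.2208 0.    ] [0.4788 0.226  0.0053]
mug 0.66 [197.  344.4] [ 0.5321 -0.5268 -0.    ] [ 0.5181 -0.49    0.0181]
stapler 0.52 [186.  371.5] [ 0.4755 -0.6516  0.    ] [ 0.4439 -0.551   0.0455]
lane_mouth 0.96 [310.7 278. ] [0.4435 0.129  0.005 ] [0.4457 0.1253 0.0017]
lane_stop 0.87 [364.5 191.4] [0.5233 0.3529 0.005 ] [0.5102 0.3664 0.022 ]
pawl_tip 0.83 [336.6 244. ] [0.4692 0.238  0.005 ] [0.4686 0.2388 0.0059]
lane_floor 0.61 [331.1 246.1] [0.4745 0.2205 0.005 ] [0.4613 0.2391 0.024 ]
```

View pics/top0.png

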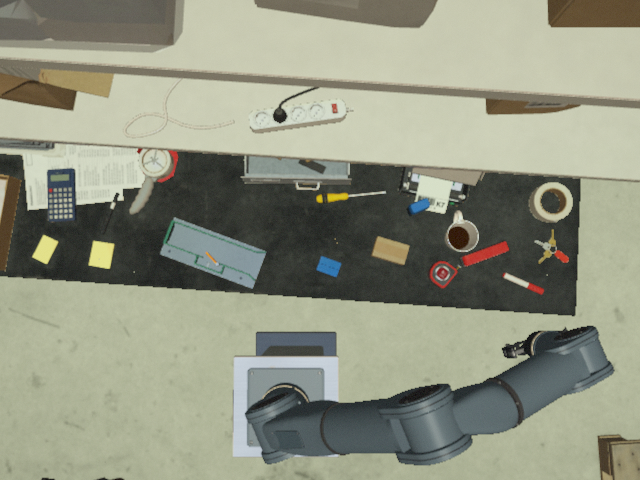

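View pics/side0.png

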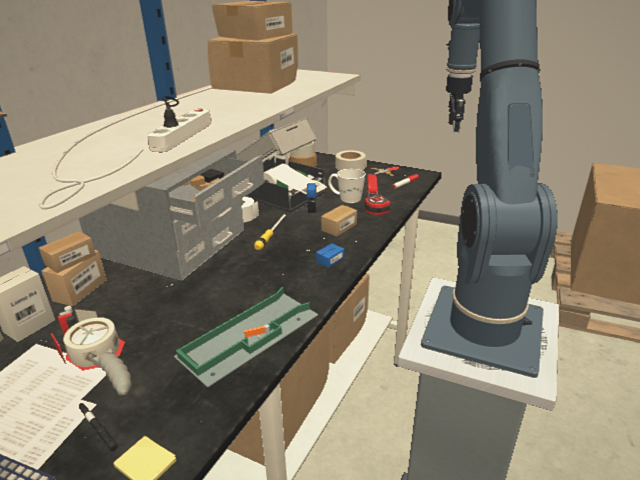

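```bash
python3 - <<'E'
from h import *
np.set_printoptions(precision=4,suppress=True)
for n in ['top','side']:
    s=eyes.snapshot(n)
    for o in ['carton','lane','blue_carton','pawl']:
        for m in eyes.silhouettes(s,o)[:1]:
            P=cloud(s,m['mask'])
            print(n,o,m['conf'],len(P),P.min(0),P.max(0))
            if o=='carton' or o=='blue_carton':
                zt=np.percentile(P[:,2],90); 
                Q=P[abs(P[:,2]-zt)<.008]
                re=cv2.minAreaRect(Q[:,:2].astype(np.float32)*1000); print(' top z',np.median(Q[:,2]),re,Q.mean(0))
                print(np.round(cv2.boxPoints(re)))
            if o=='lane':
                for lo,hi in((.018,.032),(-.003,.012)):
                    Q=P[(P[:,2]>lo)&(P[:,2]<hi)]
                    re=cv2.minAreaRect(Q[:,:2].astype(np.float32)*1000); print(' z',lo,len(Q),re)
E
```

```text
top carton 0.92 690 [ 0.4281 -0.3687  0.0153] [ 0.5064 -0.262   0.0641]
 top z 0.051044045219295064 ((467.8974914550781, -316.958740234375), (99.95127868652344, 58.90735626220703), 75.45545959472656) [ 0.4676 -0.3174  0.0514]
[[ 427. -358.]
 [ 484. -373.]
 [ 509. -276.]
 [ 452. -261.]]
top lane 0.96 3961 [ 0.3603  0.0597 -0.016 ] [0.5724 0.3829 0.0389]
 z 0.018 367 ((463.09124755859375, 222.1511688232422), (302.4565734863281, 110.34300231933594), 71.10982513427734)
 z -0.003 3075 ((464.8820495605469, 221.84249877929688), (305.52191162109375, 124.01184844970703), 69.45366668701172)
top blue_carton 0.63 349 [ 0.39   -0.1707 -0.007 ] [ 0.4523 -0.0968  0.0455]
 top z 0.03352354240711486 ((421.60791015625, -132.3197479248047), (64.61058807373047, 44.60957336425781), 69.9277572631836) [ 0.4217 -0.1317  0.0338]
[[ 390. -155.]
 [ 431. -170.]
 [ 454. -110.]
 [ 412.  -94.]]
side lane 0.91 5854 [ 0.3545  0.0527 -0.0045] [0.5819 0.387  0.029 ]
 z 0.018 1163 ((463.6421813964844, 223.08132934570312), (305.8269348144531, 108.98311614990234), 70.95392608642578)
 z -0.003 4080 ((468.8714599609375, 212.9347686767578), (322.82373046875, 144.5677947998047), 69.2780532836914)
side blue_carton 0.74 467 [ 0.3888 -0.2033 -0.003 ] [ 0.4747 -0.0919  0.0356]
 top z 0.030969156589760738 ((419.54547119140625, -129.5713348388672), (69.28189849853516, 48.263267517089844), 67.28791046142578) [ 0.4188 -0.1256  0.0305]
[[ 384. -152.]
 [ 428. -171.]
 [ 455. -107.]
 [ 411.  -88.]]
side pawl 0.47 177 [0.4222 0.2047 0.0038] [0.4639 0.2443 0.029 ]
```

```bash
cat >> h.py <<'E'
def proj(s,P):
    T=np.linalg.inv(np.array(s['cam_to_world'])); p=np.atleast_2d(P)@T[:3,:3].T+T[:3,3]
    return np.stack([s['cx']-s['fx']*p[:,0]/p[:,2], s['cy']+s['fy']*p[:,1]/p[:,2]],1)
def lane2w(L,P):
    P=np.atleast_2d(np.array(P,float)); c,s_=np.cos(L[2]),np.sin(L[2])
    return np.stack([L[0]+c*P[:,0]-s_*P[:,1],L[1]+s_*P[:,0]+c*P[:,1],P[:,2]],1)
def overlay(s,L,n,k=4,box=None):
    pts=[]
    lines=[]
    for y in(-.034,.034,-.038,.038): lines.append([(-.132,y,.025),(.135,y,.025)])
    lines+= [[(.135,-.034,.025),(.135,.034,.025)],[(-.16,-.034,.005),(-.16,.034,.005)],[(-.132,-.034,.005),(.135,-.034,.005)],[(-.132,.034,.005),(.135,.034,.005)]]
    pp=[proj(s,lane2w(L,l)) for l in lines]
    a=np.vstack(pp); x0,y0=(a.min(0)-15).astype(int); x1,y1=(a.max(0)+15).astype(int)
    x0=max(x0,0);y0=max(y0,0)
    im=cv2.resize(s['frame'][y0:y1,x0:x1,::-1],None,fx=k,fy=k,interpolation=cv2.INTER_CUBIC)
    for p in pp: 
        q=((p+.5-[x0,y0])*k).astype(int); cv2.line(im,tuple(map(int,q[0])),tuple(map(int,q[1])),(0,0,255),1)
    cv2.imwrite('pics/'+n+'.png',im); print(n,x0,y0,im.shape)
E
python3 - <<'E'
from h import *
from scipy.optimize import least_squares
np.set_printoptions(precision=4,suppress=True)
M={'lane':(0,0,0),'lane_mouth':(-.095,0,.005),'lane_stop':(.135,0,.005),'pawl_tip':(.01,.018,.018),'lane_floor':(0,0,.005)}
S={n:eyes.snapshot(n) for n in('top','side')}
A=[];B=[];N=[]
for n,s in S.items():
    for o,m in M.items():
        l=eyes.landmark_of(s,o)
        if not l or l[0]['conf']<.55: continue
        r,c=l[0]['location']; A.append(m);B.append(w(s,r,c,m[2]));N.append((n,o))
A=np.array(A);B=np.array(B)
f=lambda L:(lane2w(L,A)-B)[:,:2].ravel()
for sel in ('top','side','both'):
    i=[k for k,x in enumerate(N) if sel in('both',x[0])]
    r=least_squares(lambda L:(lane2w(L,A[i])-B[i])[:,:2].ravel(),[.475,.225,1.24],loss='soft_l1',f_scale=.003)
    print(sel,r.x,np.degrees(r.x[2])); 
    print((f(r.x).reshape(-1,2)[i]*1000).round(1).tolist(),[N[k][1] for k in i])
L=r.x; np.save('L.npy',L)
overlay(S['top'],L,'ov_top',6); overlay(S['side'],L,'ov_side',4)
E
```

```text
top [0.4794 0.2239 1.3121] 75.17649963358592
[[-4.4, -8.5], [18.7, 3.4], [0.9, -4.0], [-0.8, 3.4], [-0.6, 0.7]] ['lane', 'lane_mouth', 'lane_stop', 'pawl_tip', 'lane_floor']
side [0.4751 0.2224 1.2517] 71.71731273311664
[[-5.3, 4.7], [1.1, -6.4], [46.0, 962.7], [-8.9, -15.7], [1.6, 0.1]] ['lane', 'lane_mouth', 'lane_stop', 'pawl_tip', 'lane_floor']
both [0.4765 0.2233 1.2807] 73.38100063394327
[[-7.2, -9.1], [13.0, 3.5], [2.1, -5.8], [-3.2, 3.2], [-3.5, 0.1], [-3.8, 5.6], [5.1, -6.4], [43.7, 964.8], [-7.9, -15.2], [3.1, 1.0]] ['lane', 'lane_mouth', 'lane_stop', 'pawl_tip', 'lane_floor', 'lane', 'lane_mouth', 'lane_stop', 'pawl_tip', 'lane_floor']
ov_top 150 208 (486, 780, 3)
ov_side 166 275 (452, 612, 3)
```

```bash
python3 - <<'E'
from h import *
for n,k in(('top',6),('side',4)):
    s=eyes.snapshot(n); overlay(s,[.475,.2235,np.radians(70.5)],'ovb_'+n,k)
E
```

```text
ovb_top 150 207 (510, 780, 3)
ovb_side 166 276 (444, 624, 3)
```

View pics/ovb_top.png

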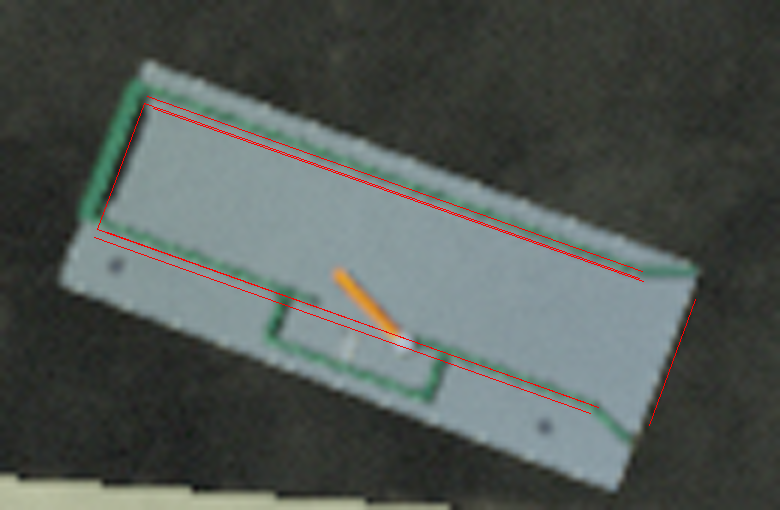

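View pics/ovb_side.png

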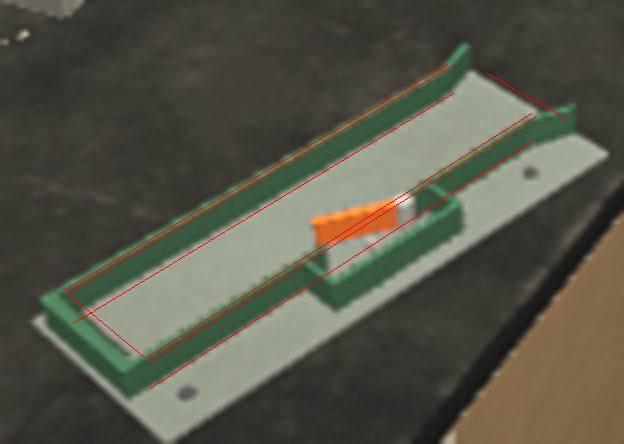

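```bash
cat > fit.py <<'E'
from h import *
from scipy.optimize import minimize
def boxpoly(x0,y0,x1,y1,h=.004,z0=.005,z1=.025):
    d=np.array([x1-x0,y1-y0]);d/=np.linalg.norm(d);nn=np.array([-d[1],d[0]])*h
    b=[(x0,y0),(x1,y1),(x1+nn[0],y1+nn[1]),(x0+nn[0],y0+nn[1])]
    return np.array([(x,y,z) for z in(z0,z1) for x,y in b])
W=[boxpoly(-.132,.034,-.057,.034),boxpoly(.033,.034,.145,.034),boxpoly(-.132,-.038,.145,-.038),
   boxpoly(.145,-.038,.145,.038,.010),boxpoly(-.16,-.049,-.132,-.038),boxpoly(-.16,.045,-.132,.034),
   boxpoly(-.057,.060,.033,.060),boxpoly(-.053,.034,-.053,.064),boxpoly(.033,.034,.033,.064),boxpoly(-.057,.034,-.04,.034),boxpoly(.0171,.034,.033,.034)]
K=4
def render(s,L,org,shape):
    im=np.zeros(shape,np.uint8)
    for b in W:
        p=((proj(s,lane2w(L,b))+.5-org)*K).astype(np.float32)
        cv2.fillConvexPoly(im,np.round(cv2.convexHull(p)*16).astype(np.int32),255,shift=4)
    return im
def prep(s):
    a=proj(s,lane2w([.472,.224,1.22],[(x,y,.02) for x in(-.17,.16) for y in(-.07,.08)]))
    x0,y0=(a.min(0)-10).astype(int);x1,y1=(a.max(0)+10).astype(int)
    f=s['frame'][y0:y1,x0:x1].astype(float)
    g=np.clip((f[:,:,1]-f[:,:,0]-15)/35,0,1)  # greenness
    g=cv2.resize(g,None,fx=K,fy=K,interpolation=cv2.INTER_LINEAR)
    return s,np.array([x0,y0]),g
def cost(L,D,sg):
    t=0
    for s,o,g in D:
        r=cv2.GaussianBlur(render(s,L,o,g.shape).astype(float)/255,(0,0),sg*K)
        h=cv2.GaussianBlur(g,(0,0),sg*K); t+=((r-h)**2).sum()/(h**2).sum()
    return t
def fit(D,L0):
    L=np.array(L0)
    for sg in(3,1.2,.6):
        r=minimize(lambda v:cost([v[0]/1000,v[1]/1000,v[2]/1000],D,sg),L*1000,method='Nelder-Mead',options=dict(initial_simplex=np.array([L*1000+d for d in([0,0,0],[6,0,0],[0,6,0],[0,0,30])]),xatol=.05,fatol=1e-6)); L=r.x/1000
    return L,r.fun
if __name__=='__main__':
    S={n:eyes.snapshot(n) for n in('top','side')}; P={n:prep(s) for n,s in S.items()}
    for sel in(['top'],['side'],['top','side']):
        L,f=fit([P[n] for n in sel],[.474,.225,1.22]); print(sel,L.round(4),np.degrees(L[2]),f)
        for n in sel:
            if len(sel)==1:overlay(S[n],L,'ovc_'+n,6 if n=='top' else 4)
    np.save('L.npy',L)
E
python3 fit.py
```

```text
['top'] [0.4807 0.227  1.2134] 69.52212318427782 0.2278535289822424
ovc_top 149 205 (516, 780, 3)
['side'] [0.4793 0.2228 1.2179] 69.78332428778971 1.1105407791208102
ovc_side 164 276 (440, 628, 3)
['top', 'side'] [0.4803 0.2256 1.2178] 69.77315799249342 1.3812182143329448
```

View pics/ovc_top.png

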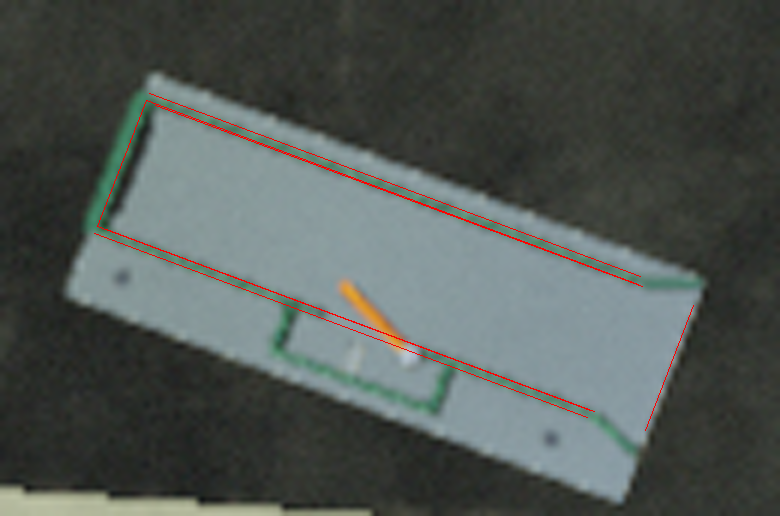

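View pics/ovc_side.png

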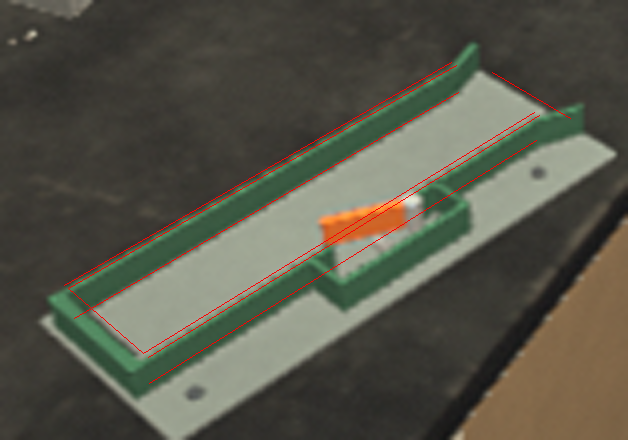

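Emit:
{"fn": "send_rows", "kwargs": {
  "commands": [
    {"gripper":-1,"dp":[3.2,4.0,0],"dr":[0,0,7.1]},
    {"gripper":-1,"dp":[3.2,4.0,0],"dr":[0,0,7.1]},
    {"gripper":-1,"dp":[3.2,4.0,0],"dr":[0,0,7.1]},
    {"gripper":-1,"dp":[3.2,4.0,-0.5],"dr":[0,0,7.1]},
    {"gripper":-1,"dp":[3.2,4.0,-0.5],"dr":[0,0,7.1]},
    {"gripper":-1,"dp":[3.2,4.0,-1],"dr":[0,0,7.2]},
    {"gripper":-1,"dp":[3.2,4.1,-1],"dr":[0,0,7.2]},
    {"gripper":-1,"dp":[3.1,4.2,-2],"dr":[0,0,7.2]}
  ],
  "grip_force": 40
}}

```text
clock: 3.4
ee_pos: [0.4693, -0.3166, 0.1818]
tool_rot: [[0.969, 0.002, 0.247], [-0.247, -0.001, 0.969], [0.002, -1.0, -0.001]]
ft_force: [0.1, -0.2, -0.5]
width: 0.0853
```

Emit:
{"fn": "send_rows", "kwargs": {
  "commands": [
    {"gripper":-1,"dp":[0,0,0],"dr":[0,0,0]},
    {"gripper":-1,"dp":[0,0,0],"dr":[0,0,0]}
  ]
}}

```text
clock: 3.65
ee_pos: [0.4675, -0.3181, 0.1813]
tool_rot: [[0.968, -0.0, 0.252], [-0.252, -0.0, 0.968], [-0.0, -1.0, -0.001]]
ft_force: [-0.6, -0.8, 0.6]
width: 0.0855
```

```bash
python3 - <<'E'
from h import *
np.set_printoptions(precision=4,suppress=True)
st=manip.get_state(); R=st['tool_rot'];print(st['ee_pos'],R,np.degrees(np.arctan2(R[1,0],R[0,0])),st['clock'],st['ft_force'])
for n in('side','top'):
    s=eyes.snapshot(n); save(s,n+'1')
    for m in eyes.silhouettes(s,'carton')[:2]:
        P=cloud(s,m['mask']); Q=P[abs(P[:,2]-.051)<.006]
        if len(Q)>20: print(n,m['conf'],len(Q),cv2.minAreaRect(Q[:,:2].astype(np.float32)*1000))
E
```

```text
[ 0.4675 -0.3181  0.1813] [[ 0.9679 -0.0005  0.2515]
 [-0.2515 -0.0005  0.9679]
 [-0.0004 -1.     -0.0006]] -14.567698874120028 3.65 [-0.6123 -0.7735  0.5631]
top 0.6 229 ((474.77130126953125, -291.5574951171875), (47.563106536865234, 57.111793518066406), 73.65542602539062)
```

```bash
python3 -c "
import cv2;a=cv2.imread('pics/side1.png')[120:280,260:460];cv2.imwrite('pics/side1c.png',cv2.resize(a,None,fx=3.6,fy=3.6,interpolation=2))"
```

```text
(no output)
```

View pics/side1c.png

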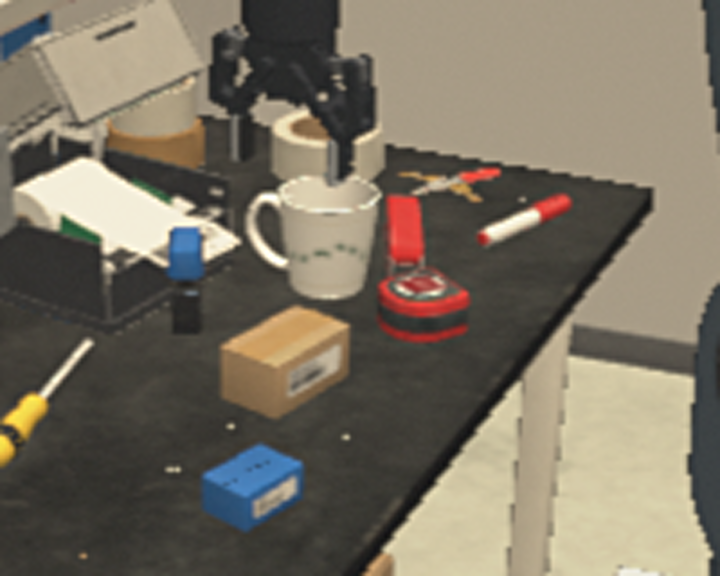

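The side view shows the open jaws (240,150)-(340,170) straddling above the carton (285,360), lined up across its width. I'm descending to grip it.

Emit:
{"fn": "send_rows", "kwargs": {
  "commands": [
    {"gripper":-1,"dp":[0,0.1,-3]},
    {"gripper":-1,"dp":[0,0,-3]},
    {"gripper":-1,"dp":[0,0,-3]},
    {"gripper":-1,"dp":[0,0,-3]},
    {"gripper":-1,"dp":[0,0,-2]},
    {"gripper":-1,"dp":[0,0,-1.8]},
    {"gripper":-1,"dp":[0,0,0]}
  ]
}}

```text
validation failed for argument at $.co...
```

Emit:
{"fn": "send_rows", "kwargs": {
  "commands": [
    {"gripper":1,"dp":[0,0,0]},
    {"gripper":1,"dp":[0,0,0]},
    {"gripper":1,"dp":[0,0,0]},
    {"gripper":1,"dp":[0,0,0]},
    {"gripper":1,"dp":[0,0,0]},
    {"gripper":1,"dp":[0,0,0]}
  ],
  "grip_force": 40
}}

```text
validation failed for argument at $.co...
```

dr is needed in every row.

Emit:
{"fn": "send_rows", "kwargs": {
  "commands": [
    {"gripper":-1,"dp":[0,0.1,-3],"dr":[0,0,0]},
    {"gripper":-1,"dp":[0,0,-3],"dr":[0,0,0]},
    {"gripper":-1,"dp":[0,0,-3],"dr":[0,0,0]},
    {"gripper":-1,"dp":[0,0,-3],"dr":[0,0,0]},
    {"gripper":-1,"dp":[0,0,-2],"dr":[0,0,0]},
    {"gripper":-1,"dp":[0,0,-1.8],"dr":[0,0,0]},
    {"gripper":-1,"dp":[0,0,0],"dr":[0,0,0]}
  ]
}}

```text
clock: 4.72
ee_pos: [0.4668, -0.3169, 0.0224]
tool_rot: [[0.968, -0.002, 0.252], [-0.252, 0.001, 0.968], [-0.002, -1.0, 0.0]]
ft_force: [0.1, -0.1, -0.9]
width: 0.0849
```

Emit:
{"fn": "send_rows", "kwargs": {
  "commands": [
    {"gripper":1,"dp":[0,0,0],"dr":[0,0,0]},
    {"gripper":1,"dp":[0,0,0],"dr":[0,0,0]},
    {"gripper":1,"dp":[0,0,0],"dr":[0,0,0]},
    {"gripper":1,"dp":[0,0,0],"dr":[0,0,0]},
    {"gripper":1,"dp":[0,0,0],"dr":[0,0,0]}
  ],
  "grip_force": 40
}}

```text
clock: 5.35
ee_pos: [0.4684, -0.3172, 0.0246]
tool_rot: [[0.968, 0.002, 0.251], [-0.251, -0.001, 0.968], [0.002, -1.0, -0.001]]
ft_force: [0.1, 0.4, 6.2]
width: 0.0593
```

Emit:
{"fn": "send_rows", "kwargs": {
  "commands": [
    {"gripper":1,"dp":[0,0,3],"dr":[0,0,0]},
    {"gripper":1,"dp":[0,0,3],"dr":[0,0,0]},
    {"gripper":1,"dp":[0,0,3],"dr":[0,0,0]},
    {"gripper":1,"dp":[0,0,0],"dr":[0,0,0]}
  ]
}}

```text
clock: 5.85
ee_pos: [0.469, -0.3173, 0.1157]
tool_rot: [[0.968, 0.004, 0.251], [-0.251, -0.002, 0.968], [0.004, -1.0, -0.001]]
ft_force: [-0.5, -0.7, -2.2]
width: 0.0592
```

Emit:
{"fn": "send_rows", "kwargs": {
  "commands": [
    {"gripper":1,"dp":[0,3,0],"dr":[0,0,0]},
    {"gripper":1,"dp":[0,6,0],"dr":[0,0,0]},
    {"gripper":1,"dp":[0,6,0],"dr":[0,0,0]},
    {"gripper":1,"dp":[0,6,0],"dr":[0,0,-1.5]},
    {"gripper":1,"dp":[0,6,0],"dr":[0,0,-1.5]},
    {"gripper":1,"dp":[-0.5,6,0],"dr":[0,0,-1.5]},
    {"gripper":1,"dp":[-0.5,6,0],"dr":[0,0,-1.4]},
    {"gripper":1,"dp":[-1.0,4,0],"dr":[0,0,0]}
  ]
}}

```text
clock: 6.85
ee_pos: [0.4471, 0.1164, 0.1126]
tool_rot: [[0.938, -0.0, 0.347], [-0.347, 0.001, 0.938], [-0.001, -1.0, 0.001]]
ft_force: [0.9, 1.1, -2.5]
width: 0.059
```

Emit:
{"fn": "send_rows", "kwargs": {
  "commands": [
    {"gripper":1,"dp":[0,2.3,0],"dr":[0,0,0]},
    {"gripper":1,"dp":[0,0,0],"dr":[0,0,0]},
    {"gripper":1,"dp":[0,0,0],"dr":[0,0,0]}
  ]
}}

```text
clock: 7.22
ee_pos: [0.4474, 0.1354, 0.1127]
tool_rot: [[0.937, -0.001, 0.349], [-0.349, -0.001, 0.937], [-0.001, -1.0, -0.001]]
ft_force: [-0.6, -0.5, -1.7]
width: 0.0594
```

```bash
python3 - <<'E'
from h import *
np.set_printoptions(precision=4,suppress=True)
st=manip.get_state(); R=st['tool_rot'];print(st['ee_pos'],R,np.degrees(np.arctan2(R[1,0],R[0,0])),st['clock'],st['ft_force'],st['width'])
for n in('side','top'):
    s=eyes.snapshot(n); save(s,n+'2')
    overlay(s,[.480,.225,np.radians(69.6)],'ov2_'+n,5)
    for m in eyes.silhouettes(s,'carton')[:2]:
        P=cloud(s,m['mask']); zt=np.percentile(P[:,2],85); Q=P[abs(P[:,2]-zt)<.008]
        if len(Q)>20: print(n,m['conf'],len(Q),zt,cv2.minAreaRect(Q[:,:2].astype(np.float32)*1000))
E
```

```text
[0.4474 0.1354 0.1127] [[ 0.937  -0.0011  0.3494]
 [-0.3494 -0.001   0.937 ]
 [-0.0007 -1.     -0.0013]] -20.452802334163863 7.225 [-0.5798 -0.4995 -1.674 ] 0.059402137564978676
ov2_side 163 276 (550, 785, 3)
side 0.86 556 0.137768626860861 ((445.6841735839844, 139.30245971679688), (99.54931640625, 62.77775192260742), 68.21058654785156)
ov2_top 149 205 (430, 650, 3)
top 0.7 88 0.14205814431857722 ((440.04119873046875, 99.7149658203125), (29.61821174621582, 46.505985260009766), 66.59681701660156)
```

View pics/ov2_side.png

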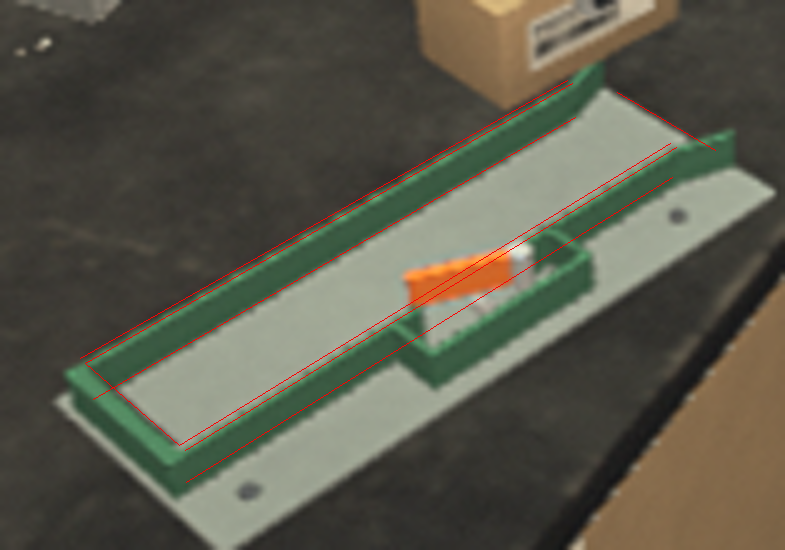

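View pics/ov2_top.png

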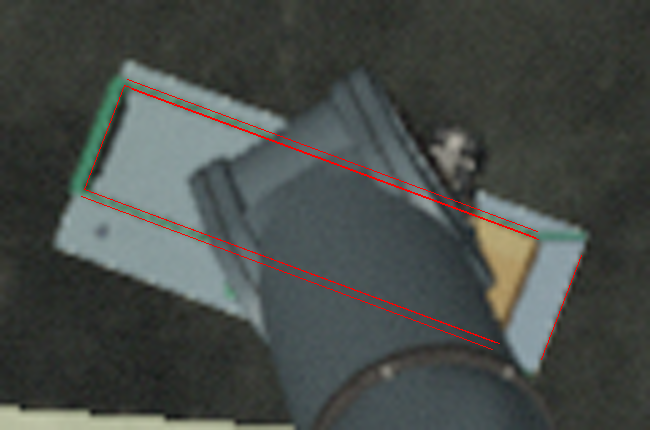

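Emit:
{"fn": "send_rows", "kwargs": {
  "commands": [
    {"gripper":1,"dp":[0,0,-2.5],"dr":[0,0,0]},
    {"gripper":1,"dp":[0,0,-2],"dr":[0,0,0]},
    {"gripper":1,"dp":[0,0,-1.2],"dr":[0,0,0]},
    {"gripper":1,"dp":[0,0,0],"dr":[0,0,0]}
  ]
}}

```text
clock: 7.92
ee_pos: [0.4475, 0.136, 0.0558]
tool_rot: [[0.937, -0.001, 0.349], [-0.349, -0.001, 0.937], [-0.001, -1.0, -0.001]]
ft_force: [-0.0, -0.2, -1.9]
width: 0.0591
```

```bash
python3 - <<'E'
from h import *
s=eyes.snapshot('side'); x0,y0=230,250
im=cv2.resize(s['frame'][y0:350,x0:340,::-1],None,fx=6,fy=6,interpolation=cv2.INTER_CUBIC); cv2.imwrite('pics/side3.png',im)
for m in eyes.silhouettes(s,'carton')[:1]:
        P=cloud(s,m['mask']); zt=np.percentile(P[:,2],85); Q=P[abs(P[:,2]-zt)<.008]
        print(m['conf'],len(Q),zt,cv2.minAreaRect(Q[:,:2].astype(np.float32)*1000))
E
```

```text
0.86 548 0.08085794202384855 ((448.84783935546875, 138.35671997070312), (100.04351043701172, 68.43726348876953), 68.81179809570312)
```

View pics/side3.png

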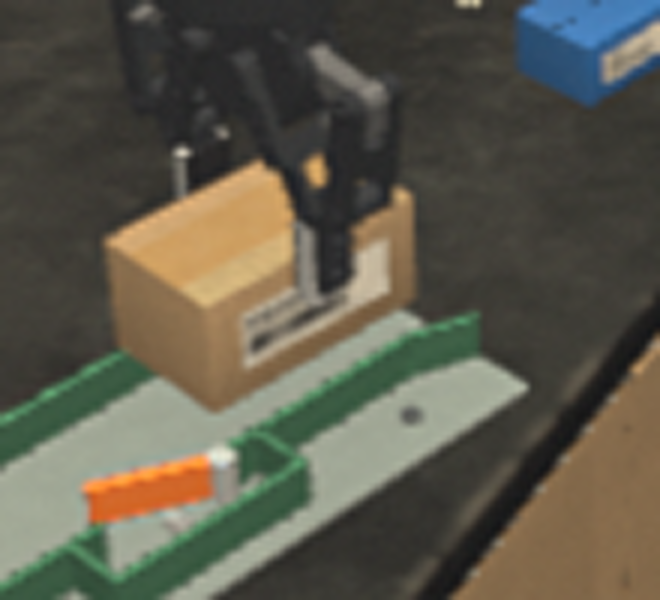

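```bash
python3 - <<'E'
from h import *
s=eyes.snapshot('side')
L=[.480,.225,np.radians(69.6)]
def tl(p): 
    d=p[:2]-L[:2]; c,q=np.cos(L[2]),np.sin(L[2]); return np.round([1000*(c*d[0]+q*d[1]),1000*(-q*d[0]+c*d[1])],1)
for nm,x,y,z in [('cart near front bottom',215,411,.033),('cart near rear bottom',410,305,.033),('cart left-front bottom',118,345,.033),('cart near front top',208,308,.083),('cart far front top',106,243,.083),('cart near rear top',413,195,.083),('near wall top a',280,418,.025),('near wall top b',400,345,.025),('far wall top',20,420,.025),('far wall top b',100,370,.025)]:
    print(nm,tl(w(s,y/6+250-.5,x/6+230-.5,z)))
E
```

```text
cart near front bottom [-43.6  27.8]
cart near rear bottom [-136.8   33.3]
cart left-front bottom [-44.  -29.1]
cart near front top [-41.4  31.9]
cart far front top [-41.4 -25.9]
cart near rear top [-140.    34.3]
near wall top a [-63.5  40.3]
near wall top b [-123.9   40.9]
far wall top [  3.2 -28.8]
far wall top b [-35.7 -30.7]
```

```bash
python3 - <<'E'
from fit import *
import fit
for n in('top','side'):
    s=dict(eyes.snapshot(n)); s['frame']=cv2.imread(f'pics/{n}0.png')[:,:,::-1].copy()
    a,o,_=prep(s)
    hh,ww=_.shape[0]//K,_.shape[1]//K
    f=s['frame'][o[1]:o[1]+hh,o[0]:o[0]+ww].astype(float)
    g=np.clip(((f[:,:,1]-f[:,:,0])/(f[:,:,1]+20)-.12)/.15,0,1)
    cv2.imwrite(f'pics/g_{n}.png',cv2.resize(g*255,None,fx=3,fy=3))
    g=cv2.resize(g,None,fx=K,fy=K,interpolation=cv2.INTER_LINEAR)
    for st in([.474,.225,1.22],[.480,.225,1.21]):
        L,c=fit.fit([(s,o,g)],st); print(n,L.round(4),np.degrees(L[2]).round(2),c)
    r=render(s,L,o,g.shape); v=np.dstack([g*255,g*0,r]).astype(np.uint8); cv2.imwrite(f'pics/fit_{n}.png',cv2.resize(v,(min(800,v.shape[1]),min(800,v.shape[1])*v.shape[0]//v.shape[1])))
E
```

```text
top [0.4809 0.227  1.2132] 69.51 0.07107144915740854
top [0.4808 0.227  1.2147] 69.6 0.07037423153375925
side [0.4791 0.2245 1.2172] 69.74 0.0787996776976167
side [0.4791 0.2245 1.2174] 69.75 0.07877122976719075[ WARN:0@1.527] global loadsave.cpp:1063 imwrite_ Unsupported depth image for selected encoder is fallbacked to CV_8U.
```

View pics/fit_side.png

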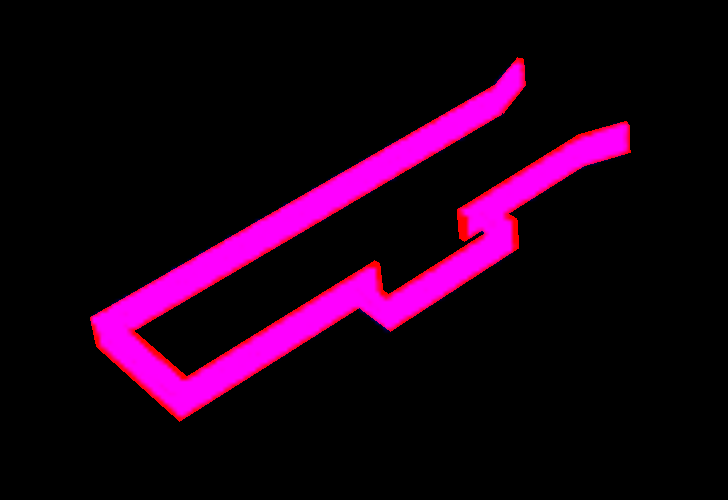

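Emit:
{"fn": "send_rows", "kwargs": {
  "commands": [
    {"gripper":1,"dp":[-0.1,0,-0.7],"dr":[0,0,0]},
    {"gripper":1,"dp":[0,0,-0.7],"dr":[0,0,0]},
    {"gripper":1,"dp":[0,0,-0.6],"dr":[0,0,0]},
    {"gripper":1,"dp":[0,0,0],"dr":[0,0,0]}
  ]
}}

```text
clock: 8.68
ee_pos: [0.4465, 0.1364, 0.0356]
tool_rot: [[0.937, -0.001, 0.349], [-0.349, -0.0, 0.937], [-0.001, -1.0, -0.001]]
ft_force: [-0.9, 0.0, -1.9]
width: 0.0591
```

Emit:
{"fn": "send_rows", "kwargs": {
  "commands": [
    {"gripper":1,"dp":[0,0,-0.3],"dr":[0,0,0]},
    {"gripper":1,"dp":[0,0,-0.2],"dr":[0,0,0]},
    {"gripper":1,"dp":[0,0,0],"dr":[0,0,0]}
  ]
}}

```text
clock: 9.05
ee_pos: [0.4468, 0.1364, 0.0312]
tool_rot: [[0.937, -0.0, 0.349], [-0.349, -0.0, 0.937], [-0.0, -1.0, -0.0]]
ft_force: [0.2, -0.6, -2.9]
width: 0.0591
```

Emit:
{"fn": "send_rows", "kwargs": {
  "commands": [
    {"gripper":1,"dp":[0,0,-0.2],"dr":[0,0,0]},
    {"gripper":1,"dp":[0,0,0],"dr":[0,0,0]}
  ]
}}

```text
clock: 9.3
ee_pos: [0.447, 0.1365, 0.0295]
tool_rot: [[0.937, 0.0, 0.349], [-0.349, 0.0, 0.937], [0.0, -1.0, 0.0]]
ft_force: [-0.6, -0.2, 2.6]
width: 0.0593
```

Emit:
{"fn": "send_rows", "kwargs": {
  "commands": [
    {"gripper":1,"dp":[0,0,-0.1],"dr":[0,0,0]},
    {"gripper":1,"dp":[0,0,0],"dr":[0,0,0]}
  ]
}}

```text
clock: 9.55
ee_pos: [0.447, 0.1365, 0.0294]
tool_rot: [[0.937, 0.001, 0.349], [-0.349, 0.0, 0.937], [0.001, -1.0, 0.001]]
ft_force: [-5.3, -1.2, 22.0]
width: 0.0597
```

```bash
python3 - <<'E'
from h import *
s=eyes.snapshot('side'); x0,y0=230,250
im=cv2.resize(s['frame'][y0:350,x0:340,::-1],None,fx=6,fy=6,interpolation=cv2.INTER_CUBIC); cv2.imwrite('pics/side4.png',im)
E
```

```text
(no output)
```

View pics/side4.png

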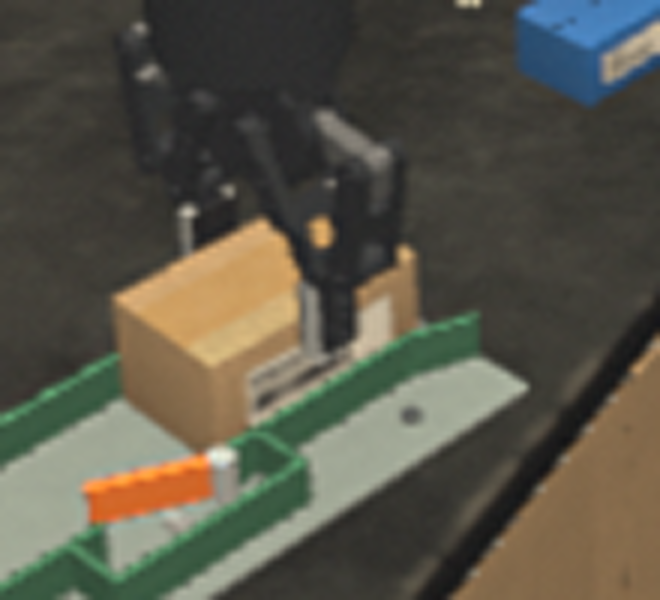

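The carton now stands on the floor between the walls: TCP is at z 0.029 with contact force. I'm easing off a touch and sliding it in.

Emit:
{"fn": "send_rows", "kwargs": {
  "commands": [
    {"gripper":1,"dp":[0,0,0.1],"dr":[0,0,0]},
    {"gripper":1,"dp":[0.35,0.94,0],"dr":[0,0,0]},
    {"gripper":1,"dp":[0.35,0.94,0],"dr":[0,0,0]},
    {"gripper":1,"dp":[0.35,0.94,0],"dr":[0,0,0]}
  ]
}}

```text
clock: 10.1
ee_pos: [0.4571, 0.1633, 0.0295]
tool_rot: [[0.937, -0.001, 0.351], [-0.351, -0.002, 0.937], [-0.0, -1.0, -0.003]]
ft_force: [-3.5, -6.2, 10.4]
width: 0.0591
```

Emit:
{"fn": "send_rows", "kwargs": {
  "commands": [
    {"gripper":1,"dp":[0.35,0.94,0],"dr":[0,0,0]},
    {"gripper":1,"dp":[0.35,0.94,0],"dr":[0,0,0]},
    {"gripper":1,"dp":[0.35,0.94,0],"dr":[0,0,0]}
  ]
}}

```text
clock: 10.48
ee_pos: [0.4678, 0.1906, 0.0295]
tool_rot: [[0.936, -0.001, 0.351], [-0.351, -0.003, 0.936], [0.0, -1.0, -0.004]]
ft_force: [-1.9, -8.3, 10.3]
width: 0.0593
```

Emit:
{"fn": "send_rows", "kwargs": {
  "commands": [
    {"gripper":1,"dp":[0.35,0.94,0],"dr":[0,0,0]},
    {"gripper":1,"dp":[0.35,0.94,0],"dr":[0,0,0]},
    {"gripper":1,"dp":[0.35,0.94,0],"dr":[0,0,0]},
    {"gripper":1,"dp":[0.35,0.94,0],"dr":[0,0,0]}
  ]
}}

```text
clock: 10.98
ee_pos: [0.4822, 0.2286, 0.0295]
tool_rot: [[0.936, -0.0, 0.351], [-0.351, -0.003, 0.936], [0.001, -1.0, -0.003]]
ft_force: [-1.7, -8.1, 10.3]
width: 0.0594
```

Emit:
{"fn": "send_rows", "kwargs": {
  "commands": [
    {"gripper":1,"dp":[0.35,0.94,0],"dr":[0,0,0]},
    {"gripper":1,"dp":[0.35,0.94,0],"dr":[0,0,0]},
    {"gripper":1,"dp":[0.35,0.94,0],"dr":[0,0,0]},
    {"gripper":1,"dp":[0.35,0.94,0],"dr":[0,0,0]}
  ]
}}

```text
clock: 11.48
ee_pos: [0.4963, 0.2661, 0.0295]
tool_rot: [[0.937, -0.0, 0.351], [-0.351, -0.003, 0.937], [0.001, -1.0, -0.003]]
ft_force: [-1.0, -8.9, 9.1]
width: 0.0594
```

```bash
python3 - <<'E'
from h import *
s=eyes.snapshot('side'); x0,y0=160,260
im=cv2.resize(s['frame'][y0:390,x0:330,::-1],None,fx=4.5,fy=4.5,interpolation=cv2.INTER_CUBIC); cv2.imwrite('pics/side5.png',im)
p=manip.get_state()['ee_pos']-[.48,.2257,0]; print(p[0]*.3478+p[1]*.9376,-p[0]*.9376+p[1]*.3478)
E
```

```text
0.04569043805955657 -0.0010592920872023997
```

View pics/side5.png

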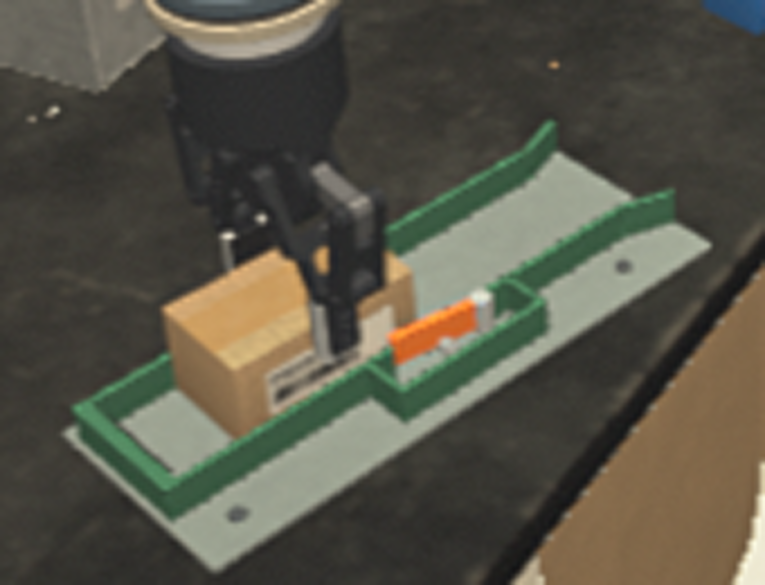

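The pawl at (440,330) is pushed flat by the carton, and about 40 mm remain to the stop.

Emit:
{"fn": "send_rows", "kwargs": {
  "commands": [
    {"gripper":1,"dp":[0.35,0.94,0],"dr":[0,0,0]},
    {"gripper":1,"dp":[0.35,0.94,0],"dr":[0,0,0]},
    {"gripper":1,"dp":[0.35,0.94,0],"dr":[0,0,0]},
    {"gripper":1,"dp":[0.1,0.28,0],"dr":[0,0,0]},
    {"gripper":1,"dp":[0,0,0],"dr":[0,0,0]}
  ]
}}

```text
clock: 12.15
ee_pos: [0.5076, 0.2987, 0.0296]
tool_rot: [[0.937, 0.0, 0.349], [-0.349, -0.001, 0.937], [0.0, -1.0, -0.001]]
ft_force: [-1.8, -3.5, 7.6]
width: 0.0594
```

Emit:
{"fn": "send_rows", "kwargs": {
  "commands": [
    {"gripper":1,"dp":[0.1,0.28,0],"dr":[0,0,0]},
    {"gripper":1,"dp":[0,0,0],"dr":[0,0,0]}
  ]
}}

```text
clock: 12.4
ee_pos: [0.5085, 0.301, 0.0296]
tool_rot: [[0.937, -0.0, 0.35], [-0.35, -0.001, 0.937], [0.0, -1.0, -0.001]]
ft_force: [-0.5, -5.2, 9.2]
width: 0.0591
```

Emit:
{"fn": "send_rows", "kwargs": {
  "commands": [
    {"gripper":1,"dp":[0.1,0.28,0],"dr":[0,0,0]},
    {"gripper":1,"dp":[0,0,0],"dr":[0,0,0]}
  ]
}}

```text
clock: 12.65
ee_pos: [0.5095, 0.3038, 0.0296]
tool_rot: [[0.937, -0.0, 0.35], [-0.35, -0.002, 0.937], [0.0, -1.0, -0.002]]
ft_force: [-1.7, -5.5, 10.5]
width: 0.0596
```

Emit:
{"fn": "send_rows", "kwargs": {
  "commands": [
    {"gripper":1,"dp":[0.07,0.19,0],"dr":[0,0,0]},
    {"gripper":1,"dp":[0,0,0],"dr":[0,0,0]}
  ]
}}

```text
clock: 12.9
ee_pos: [0.5094, 0.3038, 0.0296]
tool_rot: [[0.937, -0.002, 0.35], [-0.35, -0.004, 0.937], [-0.0, -1.0, -0.005]]
ft_force: [-5.0, -9.9, 14.4]
width: 0.0598
```

Emit:
{"fn": "send_rows", "kwargs": {
  "commands": [
    {"gripper":1,"dp":[0.07,0.19,0],"dr":[0,0,0]},
    {"gripper":1,"dp":[0,0,0],"dr":[0,0,0]}
  ]
}}

```text
clock: 13.15
ee_pos: [0.5095, 0.3038, 0.0296]
tool_rot: [[0.936, -0.003, 0.351], [-0.351, -0.007, 0.936], [-0.001, -1.0, -0.008]]
ft_force: [-8.9, -16.0, 19.6]
width: 0.0592
```

```bash
python3 - <<'E'
from h import *
s=eyes.snapshot('side'); x0,y0=160,260
im=cv2.resize(s['frame'][y0:390,x0:330,::-1],None,fx=4.5,fy=4.5,interpolation=cv2.INTER_CUBIC); cv2.imwrite('pics/side6.png',im)
E
```

```text
(no output)
```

View pics/side6.png

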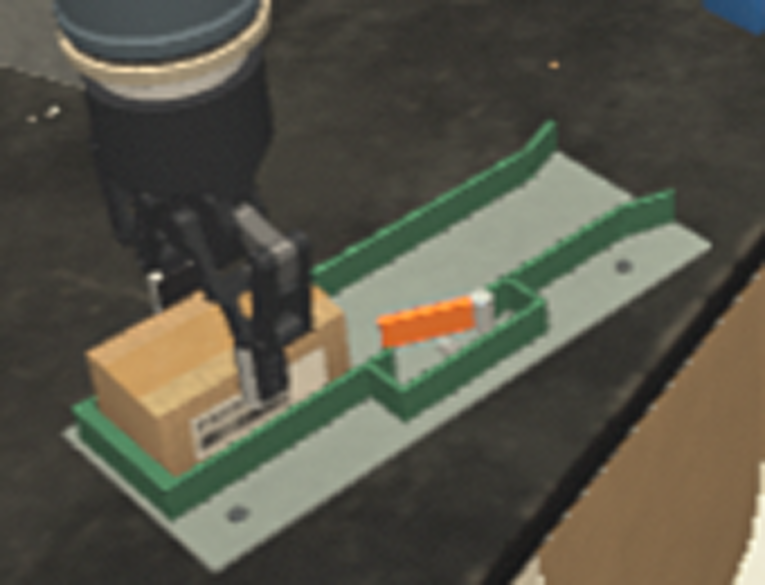

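The carton is against the stop at (130,440) with force rising and no further travel, and the pawl tip has snapped out behind it at (380,330). I'm drawing it back.

Emit:
{"fn": "send_rows", "kwargs": {
  "commands": [
    {"gripper":1,"dp":[-0.17,-0.47,0.05],"dr":[0,0,0]},
    {"gripper":1,"dp":[-0.25,-0.66,0],"dr":[0,0,0]},
    {"gripper":1,"dp":[-0.25,-0.66,0],"dr":[0,0,0]},
    {"gripper":1,"dp":[-0.18,-0.47,0],"dr":[0,0,0]},
    {"gripper":1,"dp":[0,0,0],"dr":[0,0,0]}
  ]
}}

```text
clock: 13.82
ee_pos: [0.502, 0.2851, 0.0297]
tool_rot: [[0.937, -0.001, 0.349], [-0.349, -0.001, 0.937], [-0.0, -1.0, -0.001]]
ft_force: [0.2, -0.5, -1.5]
width: 0.0593
```

Emit:
{"fn": "send_rows", "kwargs": {
  "commands": [
    {"gripper":1,"dp":[-0.1,-0.28,0],"dr":[0,0,0]},
    {"gripper":1,"dp":[-0.07,-0.19,0],"dr":[0,0,0]},
    {"gripper":1,"dp":[0,0,0],"dr":[0,0,0]}
  ]
}}

```text
clock: 14.2
ee_pos: [0.5004, 0.281, 0.0297]
tool_rot: [[0.937, -0.0, 0.349], [-0.349, -0.0, 0.937], [-0.0, -1.0, -0.0]]
ft_force: [-0.1, -0.4, -1.1]
width: 0.0596
```

Emit:
{"fn": "send_rows", "kwargs": {
  "commands": [
    {"gripper":1,"dp":[-0.07,-0.19,-0.03],"dr":[0,0,0]},
    {"gripper":1,"dp":[0,0,0],"dr":[0,0,0]}
  ]
}}

```text
clock: 14.45
ee_pos: [0.5004, 0.2805, 0.0299]
tool_rot: [[0.937, 0.001, 0.348], [-0.348, 0.002, 0.937], [0.001, -1.0, 0.002]]
ft_force: [0.8, 5.0, -0.7]
width: 0.0595
```

Emit:
{"fn": "send_rows", "kwargs": {
  "commands": [
    {"gripper":1,"dp":[-0.07,-0.19,0],"dr":[0,0,0]},
    {"gripper":1,"dp":[0,0,0],"dr":[0,0,0]}
  ]
}}

```text
clock: 14.7
ee_pos: [0.5003, 0.2802, 0.0303]
tool_rot: [[0.937, 0.003, 0.348], [-0.348, 0.004, 0.937], [0.001, -1.0, 0.005]]
ft_force: [2.0, 8.5, -1.2]
width: 0.0592
```

Emit:
{"fn": "send_rows", "kwargs": {
  "commands": [
    {"gripper":1,"dp":[-0.07,-0.19,0],"dr":[0,0,0]},
    {"gripper":1,"dp":[0,0,0],"dr":[0,0,0]}
  ]
}}

```text
clock: 14.95
ee_pos: [0.5003, 0.2798, 0.0307]
tool_rot: [[0.938, 0.005, 0.348], [-0.348, 0.007, 0.938], [0.002, -1.0, 0.008]]
ft_force: [3.9, 12.1, -0.3]
width: 0.0592
```

Emit:
{"fn": "send_rows", "kwargs": {
  "commands": [
    {"gripper":1,"dp":[-0.07,-0.19,-0.1],"dr":[0,0,0]},
    {"gripper":1,"dp":[-0.07,-0.19,0],"dr":[0,0,0]},
    {"gripper":1,"dp":[0,0,0],"dr":[0,0,0]}
  ]
}}

```text
clock: 15.32
ee_pos: [0.5002, 0.2795, 0.0309]
tool_rot: [[0.938, 0.008, 0.346], [-0.346, 0.012, 0.938], [0.004, -1.0, 0.014]]
ft_force: [4.8, 20.8, 4.5]
width: 0.0593
```

```bash
python3 - <<'E'
from h import *
s=eyes.snapshot('side'); x0,y0=160,260
im=cv2.resize(s['frame'][y0:390,x0:330,::-1],None,fx=4.5,fy=4.5,interpolation=cv2.INTER_CUBIC); cv2.imwrite('pics/side7.png',im)
E
```

```text
(no output)
```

View pics/side7.png

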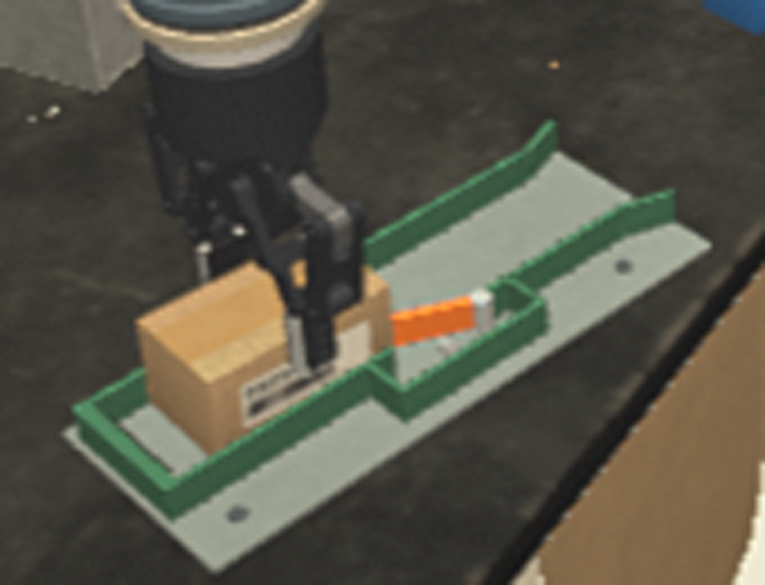

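The pawl at (435,320) holds the carton against about 21 N of pull. I'll relax most of the pull, then release gently.

Emit:
{"fn": "send_rows", "kwargs": {
  "commands": [
    {"gripper":1,"dp":[0.14,0.38,0],"dr":[0,0,0]},
    {"gripper":1,"dp":[0.14,0.38,0],"dr":[0,0,0]},
    {"gripper":1,"dp":[0,0,0],"dr":[0,0,0]}
  ]
}}

```text
clock: 15.75
ee_pos: [0.5005, 0.2807, 0.0296]
tool_rot: [[0.937, 0.002, 0.348], [-0.348, 0.002, 0.937], [0.001, -1.0, 0.002]]
ft_force: [-0.7, 4.2, 8.1]
width: 0.0594
```

Emit:
{"fn": "send_rows", "kwargs": {
  "commands": [
    {"gripper":-0.6,"dp":[0,0,0.05],"dr":[0,0,0]},
    {"gripper":-1,"dp":[0,0,0],"dr":[0,0,0]},
    {"gripper":-1,"dp":[0,0,0],"dr":[0,0,0]},
    {"gripper":-1,"dp":[0,0,0],"dr":[0,0,0]},
    {"gripper":-1,"dp":[0,0,0],"dr":[0,0,0]}
  ]
}}

```text
clock: 16.38
ee_pos: [0.4998, 0.2791, 0.0289]
tool_rot: [[0.937, -0.0, 0.349], [-0.349, -0.0, 0.937], [-0.0, -1.0, -0.0]]
ft_force: [-0.3, 0.1, -0.3]
width: 0.0854
```

Emit:
{"fn": "send_rows", "kwargs": {
  "commands": [
    {"gripper":-1,"dp":[0,0,1],"dr":[0,0,0]},
    {"gripper":-1,"dp":[0,0,2],"dr":[0,0,0]},
    {"gripper":-1,"dp":[0,0,3],"dr":[0,0,0]},
    {"gripper":-1,"dp":[0,0,3],"dr":[0,0,0]},
    {"gripper":-1,"dp":[0,0,3],"dr":[0,0,0]},
    {"gripper":-1,"dp":[0,0,0],"dr":[0,0,0]}
  ]
}}

```text
clock: 17.12
ee_pos: [0.5011, 0.28, 0.1519]
tool_rot: [[0.937, 0.004, 0.349], [-0.349, 0.003, 0.937], [0.003, -1.0, 0.004]]
ft_force: [0.2, 1.1, -0.5]
width: 0.0851
```

```bash
python3 - <<'E'
from h import *
s=eyes.snapshot('side'); save(s,'side8f'); x0,y0=160,260
im=cv2.resize(s['frame'][y0:390,x0:330,::-1],None,fx=4.5,fy=4.5,interpolation=cv2.INTER_CUBIC); cv2.imwrite('pics/side8.png',im)
for m in eyes.silhouettes(s,'carton')[:1]:
    P=cloud(s,m['mask']); zt=np.percentile(P[:,2],85); Q=P[abs(P[:,2]-zt)<.006]
    r=cv2.minAreaRect(Q[:,:2].astype(np.float32)*1000); d=np.array(r[0])/1000-[.4791,.2245]
    print(m['conf'],zt,r,d@[.3461,.9382],d@[-.9382,.3461])
E
```

```text
0.86 0.055276147190404995 ((498.61212158203125, 283.343994140625), (99.62837219238281, 63.20469284057617), 66.83271026611328) 0.06196058058227539 0.002059633903808592
```

View pics/side8.png

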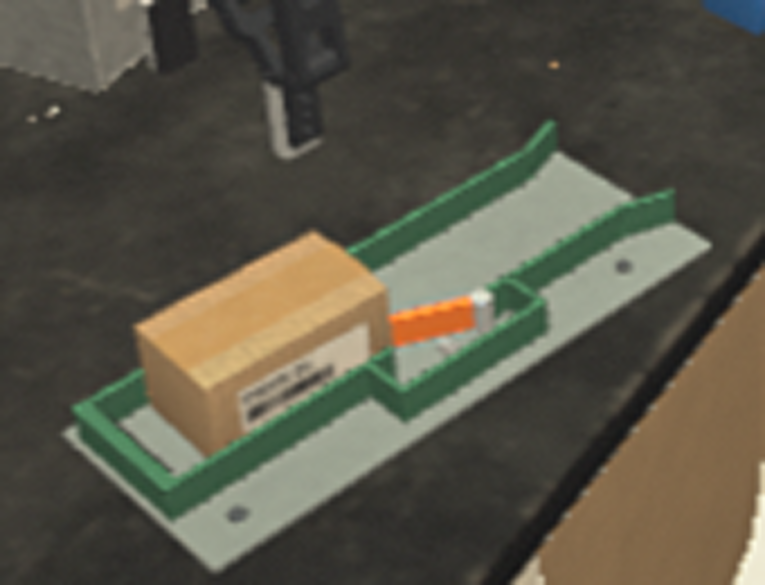

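The open gripper is well clear above. The carton sits level in the lane (top at z 0.055), with its rear end at the pawl tip (390,325), the same pixels as when it was held against it. I'm handing in.

```bash
python3 -c "
from cell import manip
print(manip.hand_in())"
```

```text
the job is handed in; nothing more can be done
None
```

The brown carton is in the lane, resting back against the pawl, and the job was handed in at about 17 s of the 48 s allowed. I gripped it across its width and set it upright on the floor at the mouth. I then slid it along the floor past the pawl to the end stop, drew it back, let go and lifted clear.

- **Stop:** force along the lane rose to about 18 N with no further travel. The picture showed the pawl snapped out behind the carton.
- **Draw-back:** the pawl held against about 21 N. Under that pull the tool rose about 1 mm and tilted slightly, then came level again when I eased off.
- **Final rest:** the last side picture puts the carton's centre at about x = +62 mm of the lane, against the +60 mm expected. That is within the camera's 2 mm calibration. It lies in the same pixels as when it was held against the pawl, level, with its top at z = 0.055 m.
- **Lane pose:** the network's landmark points for the lane disagreed by up to several centimetres. I used a fit to the green walls instead. The two cameras' fits agreed across the lane and differed by about 3 mm along it.
- **Bystanders:** I never touched the blue carton, tape measure, mug or stapler, but I did not measure them again at the end.

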